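# Square up a circuit board in the soldering fixture

## Task

Get the circuit board ready for soldering: with the fingertips, gently push it along the bed of the fixture until it is squared up in the corner, its long side flush against the rear fence and its end flush against the fixed jaw, and slide the movable jaw up against its other end so that it is held between the jaws. Push only: never squeeze, lift or tip the board, and leave everything else on the bench where it is.

Things in the scene. Friction and masses are not known exactly. Their poses are not given: they have to be found in the camera images.
- fixture: soldering fixture, fixed to the bench: flat aluminium bed plate on a 1 mm grey mat, a low fence along its rear (+x), fixed dark steel jaw at its left (+y), movable jaw at its right (-y), front open. Origin on the bench, z = 0. In its axes, mm: bed x -95 to 75, y -150 to 120, top z = 12; fence inner face x = 60, 15 thick, top z = 26, as long as the bed. Yaw within 0.35 rad of the robot's
- corner (a point): the corner of the fixture to seat the board in: where the fence's inner face (fixture x = 60 mm), the fixed jaw's inner face (fixture y = 100 mm) and the bed's top (z = 12 mm) meet. The fixed jaw is 20 mm thick, spans fixture x -26 to 59 mm, top at z = 34 mm. Axes as the fixture's
- jaw (a joint): travel of the movable jaw, m, along fixture +y: 0 fully open at the right, growing towards the fixed jaw (limit 0.130). Its inner face is at fixture y = -0.115 + value; it meets the end of a seated board at 0.119. Starts at 0 to 0.035. Slides in two slots with a steady friction of about 4 N, stays where it is left, no spring
- jaw_push (a point): centre of the outer (-y) upright face of the movable jaw, the face to push on: 84 mm along fixture x (-27 to 57 mm), reaching from the bed to 28 mm above it; the point is 14 mm above the bed, at fixture x = 15 mm, and moves with the jaw. The jaw is 32 mm thick in y; its nose towards the board is 18 mm high. Axes as the fixture's
- board: green motor-driver circuit board on a finned aluminium heat sink, 200 to 390 g, loose and askew on the bed, clear of fence and jaws. Heat sink 68 (x) by 96 (y) mm, upright sides 14 mm high; board top at 16, capacitors to 34 mm. Origin under its centre; starts within 0.35 rad of the fixture's axes. Seated: origin at fixture x 26, y 52 mm, axes parallel
- spool: bystander: spool of solder wire standing on its flange, 52 mm across, 40 mm high, in front of the fixture's left half; origin under its centre
- case: bystander: square white plastic parts case, 62 x 62 x 24 mm, in front of the fixture's right end; origin under its centre
- flux: bystander: small amber bottle, 32 mm across, 65 mm high, behind the fence; origin under its centre
- driver: bystander: screwdriver, 150 mm long, lying behind the fence; origin under its middle, x along it
- drone: bystander: small black four-duct drone, about 108 x 108 x 24 mm, to the left of the fixed jaw; origin under its centre
- tweezers: bystander: steel tweezers, 125 mm long, 8 mm high, lying to the right of the fixture towards the rear; origin under the middle, x along them
There are look-alikes about, which are no part of the job. What is meant by the board is not yellow, and is the larger of those in its own colour.

How it is judged (in metres and radians):
At the end, for the whole second after the job is handed in: The board lies flat and still on the bed, flush with the rear fence and the fixed jaw (each within 2.5 mm, square within 0.03 rad), and the movable jaw stands against its other end (within 2.5 mm) (x of board in the frame of fixture between 0.0235 and 0.0285 m and y of board in the frame of fixture between 0.0495 and 0.0545 m and z of board in the frame of fixture below 0.0145 m and angle between the x axis of board and the x axis of fixture, either way round below 0.03 rad and angle between board's own z axis and vertical below 0.03 rad and value of joint jaw between 0.1165 and 0.1215 m and linear speed of board below 0.01 m/s); the robot touches nothing.
It fails at once if the board is lifted off the bed (more than 10 mm) (z of board in the frame of fixture above 0.022 m).
It fails at once if the board is tipped (more than 0.2 rad) (angle between board's own z axis and vertical above 0.2 rad).
It fails at once if the board is squeezed or shoved hard (fingers press on it with more than 35 N) (contact force between the fingers and board above 35 N).
It fails at once if a bystander (spool, case, bottle, screwdriver, drone or tweezers) is moved by more than 15 mm (distance of any of spool, case, flux, driver, drone, tweezers from where it was at the start of the episode above 0.015 m).
It also fails if it takes over 54 s, if anything falls off the work surface, if the arm or the gripper's body presses on something with over 40 N, if the wrist force passes 120 N, or if a joint passes its speed limit or range.

## Robot

A 6-joint arm with a two-finger parallel gripper is mounted at the origin on the work surface. World frame = base frame: x ahead of the robot, y to its left, z up, the work surface at z = 0. Lengths are in m, angles in degrees, forces in N, time in s.
With the tool pointing down it reaches from about 0.35 to 0.875 m from the base axis. Payload 4.2 kg.
Tool frame: the origin (TCP) lies where the fingers leave the gripper's body, on its centre line; the fingertips stand 70 mm ahead of it and the grasp point (between the pads) lies 51 mm ahead of it; z points along the fingers, y is the direction in which the jaws open and shut (so a half turn about z gives the same grasp; the last joint's range is limited). The gripper opens to 87 mm and grips with 3 to 60 N. Pads are 19 mm wide; open, the fingers measure 117 mm over their backs; the gripper's body (75 mm by 190 mm) begins 51 mm behind the grasp point.
Start: joints at [-52.219, 22.042, 0.453, 0, -68.411, -14.817], TCP at [0.244, -0.575, 0.292] pointing down, gripper open.
Joint ranges: [-179.83, 179.83], [-69.29, 118.12], [-61.27, 80.66], [-181.25, 117.63], [-171.15, -9.14], [-177.46, 177.46]. Speed limits (degrees/s): [159.86, 159.86, 180, 180, 180, 180].

## Interface

Orientations are given as a 3x3 rotation matrix whose columns are the frame's x, y, z axes.
In Python, from station import sense, capture, camera_model, finish_job gives the robot as it stands.
- The arm moves only by the shell command python3 -m inch 'ROWS'. ROWS is JSON, a list of rows, each an object with "hand": the closure, from 0 (fully open) to 1 (shut); "slide": the shift along the world's x, y, z in cm, a list of three; "yaw": the turn about the world's z in rad. A call has 1 to 10 rows; each row is the pose to reach, as a shift and turn from the pose commanded when the call began; what a row does not reach only later rows make up. A row lasts 1/8 s, in which the tool goes at most 62.5 mm and 10.7 degrees, less where a joint would pass 70% of its speed; a pose out of reach is approached as far as the arm can. A call with a gripper value outside its range is refused whole. The fingers move at their own pace and stop on an object; the grip force is fixed at half the most. Time passes only in rows, so rows that repeat a pose let the fingers close. It gives the time, the measured TCP pose, the force and the opening at its end, in the units of the state.
- sense(): the state, without advancing time (a new reading comes with each control period).
- capture(name): name is "scene" or "top" or "wrist"; returns the picture (480x640x3 uint8, blue, green, red); there is no depth.
- camera_model(name): a dict with "mtx" (3x3 intrinsics, pixels), "xyz" and "orientation" of the camera in the world; the wrist camera has in their place "tool_from_camera" (4x4, takes a point from camera to tool coordinates, whose origin is the TCP and whose axes are the flange's). Camera axes: x right, y up, looking along -z (the intrinsics and any distortion apply to the point x, -y, -z); pixel columns grow to the right and rows downward; lengths in m; the calibration is good to about 2 mm. A picture is of the moment at which its call begins: read the wrist's pose just before it. camera_model takes no time and is no camera call.
- finish_job(): hands the job in, once; it reports no verdict.
The state is a dict: "time_s": time; "joints": joint angles; "joint_velocities": joint speeds; "effort": joint torques, N m; "tcp_pos": TCP position; "ee_rot": TCP orientation; "wrist_force": force on the tool from outside, world axes, zero at the start; "moment": the same for the moment, N m; "gripper_width": opening from 0.0 (shut) to 1.0 (fully open).
Only numpy, scipy, OpenCV 4.12 (cv2) and the standard library are available. Lean on these libraries where they do the work, as an engineer would, in place of code of your own. Each camera call takes 0.05 s, during which the arm holds its last target. There are 200 camera calls.

## Working session

There is one attempt and no reset: what is moved stays moved. The work goes in short steps, Python scripts to look and compute and a shell command to move; the robot and the scene stay as the last step left them, time stands still between calls to the robot, and variables do not carry over. Pictures are saved under pics/ and viewed, about 8 in all and at most 12, crops included, and the job is handed in when it is done.

```bash
mkdir -p pics; ls
cat > h.py <<'E'
import numpy as np, cv2
from station import sense, capture, camera_model
def ray(name,px,st=None):
    c=camera_model(name); K=np.array(c["mtx"]); d=c.get("distortion",c.get("dist"))
    p=cv2.undistortPoints(np.array(px,float).reshape(-1,1,2),K,None if d is None else np.array(d)).reshape(-1,2)
    v=np.c_[p[:,0],-p[:,1],-np.ones(len(p))]
    if "xyz" in c: return np.array(c["xyz"]),v@np.array(c["orientation"]).T
    T=np.array(c["tool_from_camera"]);R=np.array(st["ee_rot"])
    return R@T[:3,3]+np.array(st["tcp_pos"]),v@(R@T[:3,:3]).T
def onz(name,px,z,st=None):
    o,v=ray(name,px,st); z=np.broadcast_to(z,len(v)); return o+v*((z-o[2])/v[:,2])[:,None]
E
python3 - <<'E'
from h import *
print(sense()); 
for n in ("top","scene"):
    print(camera_model(n)); cv2.imwrite(f"pics/{n}0.png",capture(n))
E
```

```text
pics
{'time_s': 0.0, 'joints': array([-5.22222921e+01,  2.20907897e+01,  3.78901292e-01, -2.84928293e-02,
       -6.84094186e+01, -1.48151360e+01]), 'joint_velocities': array([-0.05735064,  0.08009124,  0.01280582,  0.02722243,  0.04027278,
        0.06372878]), 'effort': array([ 5.77105002e-04, -3.90664673e+01,  1.87403798e+01,  4.22025159e+00,
        1.09857440e-02, -1.79035242e-04]), 'tcp_pos': array([ 0.2436632 , -0.575058  ,  0.29115441]), 'ee_rot': array([[-9.20831421e-01, -3.89959776e-01, -9.31493889e-04],
       [-3.89960877e-01,  9.20829347e-01,  1.95665932e-03],
       [ 9.47284806e-05,  2.16499955e-03, -9.99997652e-01]]), 'wrist_force': array([ 0.15872683,  0.49482412, -1.69239118]), 'moment': array([-0.03498027, -0.01073535,  0.01479315]), 'gripper_width': 0.9986673792294127}
{'mtx': array([[488.27609756,   0.        , 311.9181151 ],
       [  0.        , 488.27609756, 242.26857117],
       [  0.        ,   0.        ,   1.        ]]), 'xyz': array([0.39316767, 0.03287691, 0.89744089]), 'orientation': array([[ 0.02398038,  0.98251259, -0.18464548],
       [-0.99971093,  0.023888  , -0.00272517],
       [ 0.0017333 ,  0.18465746,  0.98280141]])}
{'mtx': array([[435.67325446,   0.        , 320.56123488],
       [  0.        , 435.67325446, 241.6860526 ],
       [  0.        ,   0.        ,   1.        ]]), 'xyz': array([1.11253189, 0.19331791, 0.56593666]), 'orientation': array([[-0.26195751, -0.62220191,  0.7377283 ],
       [ 0.96505556, -0.16351046,  0.20477326],
       [-0.00678402,  0.7655907 ,  0.64329221]])}
```

View pics/top0.png

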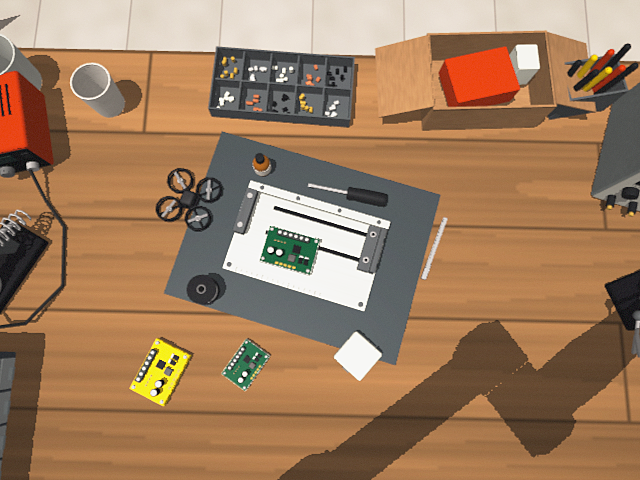

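View pics/scene0.png

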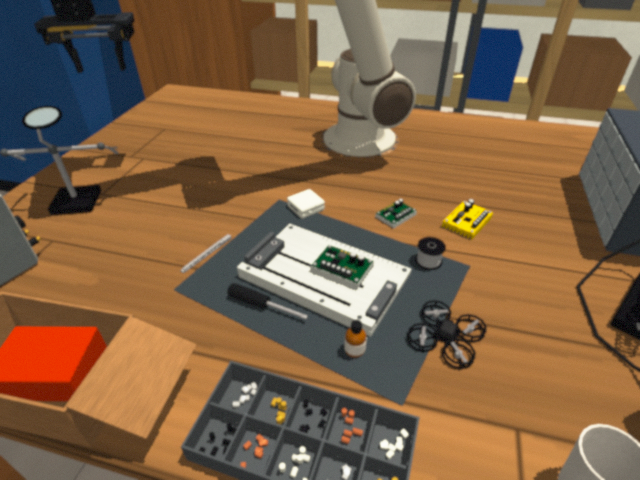

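The top view shows the fixture at around (305,245) with its yaw about -0.3 rad. The board is at (291,249), the fixed jaw at (245,207) and the movable jaw at (373,248). The spool is at (203,290), the case at (358,355), the bottle at (262,163) and the drone at (188,200).

```bash
cat > loc.py <<'E'
from h import *
def fit(mask,name,z,st=None):
    c=max(cv2.findContours(mask,cv2.RETR_EXTERNAL,cv2.CHAIN_APPROX_NONE)[0],key=cv2.contourArea).reshape(-1,2)
    p=onz(name,c,z,st)[:,:2]
    r=cv2.minAreaRect((p*1000).astype(np.float32)); return c,p,r
if __name__=="__main__":
    im=cv2.imread("pics/top0.png"); hsv=cv2.cvtColor(im,cv2.COLOR_BGR2HSV)
    roi=np.zeros(im.shape[:2],np.uint8); roi[170:320,200:400]=255
    w=cv2.inRange(hsv,(0,0,170),(180,60,255))&roi
    w=cv2.morphologyEx(w,cv2.MORPH_OPEN,np.ones((3,3)))
    g=cv2.inRange(hsv,(45,90,30),(95,255,255))&roi
    g=cv2.morphologyEx(g,cv2.MORPH_CLOSE,np.ones((9,9)))
    for n,m,z in (("bed",w,.012),("board",g,.028)):
        c,p,r=fit(m,"top",z); print(n,r); print(np.round(cv2.boxPoints(r)))
    big=cv2.resize(im[170:320,200:400],None,fx=4,fy=4,interpolation=cv2.INTER_CUBIC); cv2.imwrite("pics/c0.png",big)
E
python3 loc.py
```

```text
bed ((555.8073120117188, 44.96051025390625), (271.58740234375, 174.4344940185547), 74.4607162475586)
[[ 435.  -63.]
 [ 603. -109.]
 [ 676.  152.]
 [ 508.  199.]]
board ((542.3890991210938, 75.81169128417969), (92.39118957519531, 64.73991394042969), 75.85511779785156)
[[500.  39.]
 [562.  23.]
 [585. 113.]
 [522. 129.]]
```

View pics/c0.png

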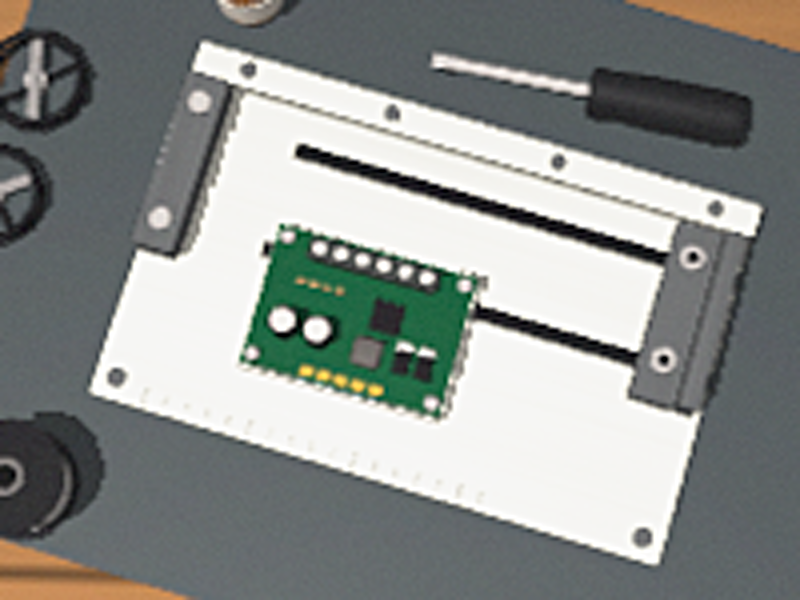

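```bash
python3 -m inch '[{"hand":0.45,"slide":[8,22,0],"yaw":-0.3},{"hand":0.45,"slide":[20,55,0],"yaw":-0.672},{"hand":0.45,"slide":[20,55,0],"yaw":-0.672},{"hand":0.45,"slide":[20,55,0],"yaw":-0.672},{"hand":0.45,"slide":[20,55,0],"yaw":-0.672},{"hand":0.45,"slide":[20,55,0],"yaw":-0.672},{"hand":0.45,"slide":[20,66,0],"yaw":-0.672},{"hand":0.45,"slide":[20,66,0],"yaw":-0.672},{"hand":0.45,"slide":[20,66,0],"yaw":-0.672},{"hand":0.45,"slide":[20,66,0],"yaw":-0.672}]'
python3 - <<'E'
from h import *
print(camera_model("wrist")["tool_from_camera"])
s=sense();print(s["tcp_pos"],s["ee_rot"][:2,1]);import pickle;pickle.dump(s,open("s1.pkl","wb"))
cv2.imwrite("pics/w1.png",capture("wrist"))
print(onz("top",[[363.5,246.5],[435,248],[247,187],[370,224]],[.03,0,.034,.03]))
E
```

```text
time_s: 1.35
tcp_pos: [0.4258, 0.0113, 0.2923]
ee_rot: [[-0.964, 0.267, 0.0], [0.267, 0.964, 0.0], [-0.0, 0.0, -1.0]]
wrist_force: [1.7, -0.4, -0.3]
gripper_width: 0.548
[[ 2.17485511e-05  9.57939079e-01  2.86971636e-01  7.98295699e-02]
 [ 9.99999007e-01 -4.25229186e-04  1.34366982e-03  5.81486092e-04]
 [ 1.40918254e-03  2.86971322e-01 -9.57938137e-01 -9.19161404e-02]
 [ 0.00000000e+00  0.00000000e+00  0.00000000e+00  1.00000000e+00]]
[0.42581343 0.01127531 0.29233943] [0.26748242 0.96356271]
[[ 0.5506334  -0.05798332  0.03      ]
 [ 0.556477   -0.19460417  0.        ]
 [ 0.6558165   0.15703075  0.034     ]
 [ 0.59254598 -0.06963106  0.03      ]]
```

View pics/w1.png

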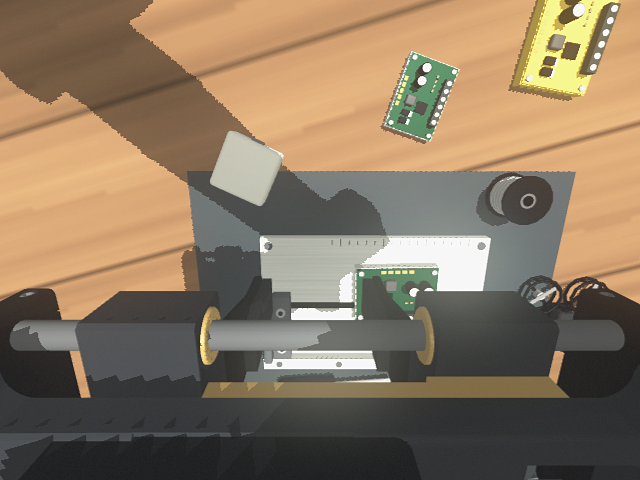

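The wrist view looks from the robot side. The front edge of the bed runs from (260,237) to (490,237), so the gripper is already parallel to the fixture. The board is at (398,290). Next I'll use this edge to refine the fixture pose.

Run:
```python
from loc import *
import pickle
s=pickle.load(open("s1.pkl","rb"))
im=cv2.imread("pics/w1.png");hsv=cv2.cvtColor(im,cv2.COLOR_BGR2HSV)
g=hsv[...,2].astype(float)*(hsv[...,1]<60)
pts=[]
for x in list(range(285,330,3))+list(range(395,470,3)):
    col=cv2.GaussianBlur(im[225:252,x-1:x+2].astype(np.float32).mean((1,2)).reshape(-1,1),(1,3),0).ravel()
    d=np.diff(col); i=d.argmax(); pts.append((x,225+i+.5))
pts=np.array(pts); P=onz("wrist",pts,.012,s)[:,:2]
vx,vy,x0,y0=cv2.fitLine((P*1000).astype(np.float32),cv2.DIST_HUBER,0,.01,.01).ravel()
print("dir",np.degrees(np.arctan2(vy,vx)),"res",np.abs((P*1000-[x0,y0])@[-vy,vx]).max(),x0,y0)
for y in (244,252):
    r=im[y].astype(float).mean(1); d=np.diff(r); print(y,250+d[250:270].argmax(), 480+d[480:500].argmin())
C=onz("wrist",[[260,240],[490,240]],.012,s);print(C*1000)
gm=cv2.inRange(hsv,(45,90,30),(95,255,255)); gm[:255]=0; gm[322:]=0
print(cv2.boundingRect(gm)); ys,xs=np.where(gm); 
print(onz("wrist",[[356,269],[438,264]],.028,s)*1000)
```

```text
dir 74.07202 res 2.434275647529421 470.07523 76.94197
244 259 489
252 259 488
[[438.14405532 -60.65515183  12.        ]
 [509.71412815 197.53818764  12.        ]]
(357, 270, 57, 46)
[[496.61544858  38.42627455  28.        ]
 [515.62243311 129.88491516  28.        ]]
```

```bash
python3 -m inch '[{"hand":0.45,"slide":[4.2,0.6,-5],"yaw":0},{"hand":0.45,"slide":[4.2,0.6,-10],"yaw":0},{"hand":0.45,"slide":[4.2,0.6,-15],"yaw":0},{"hand":0.45,"slide":[4.2,0.6,-18],"yaw":0},{"hand":0.45,"slide":[4.2,0.6,-20.2],"yaw":0},{"hand":0.45,"slide":[4.2,0.6,-20.2],"yaw":0},{"hand":0.45,"slide":[4.2,0.6,-20.2],"yaw":0}]'
python3 - <<'E'
from h import *
im=capture("top");cv2.imwrite("pics/t2.png",cv2.resize(im[170:320,200:400],None,fx=4,fy=4,interpolation=cv2.INTER_CUBIC))
s=sense();print(s["tcp_pos"],s["wrist_force"],s["gripper_width"])
E
```

```text
time_s: 2.28
tcp_pos: [0.4685, 0.0153, 0.0909]
ee_rot: [[-0.964, 0.268, 0.001], [0.268, 0.964, 0.0], [-0.001, 0.001, -1.0]]
wrist_force: [0.2, 0.4, 1.7]
gripper_width: 0.552
[0.46867854 0.01541448 0.09125984] [-0.04639413 -1.20706914  0.77603845] 0.5487429594753545
```

View pics/t2.png

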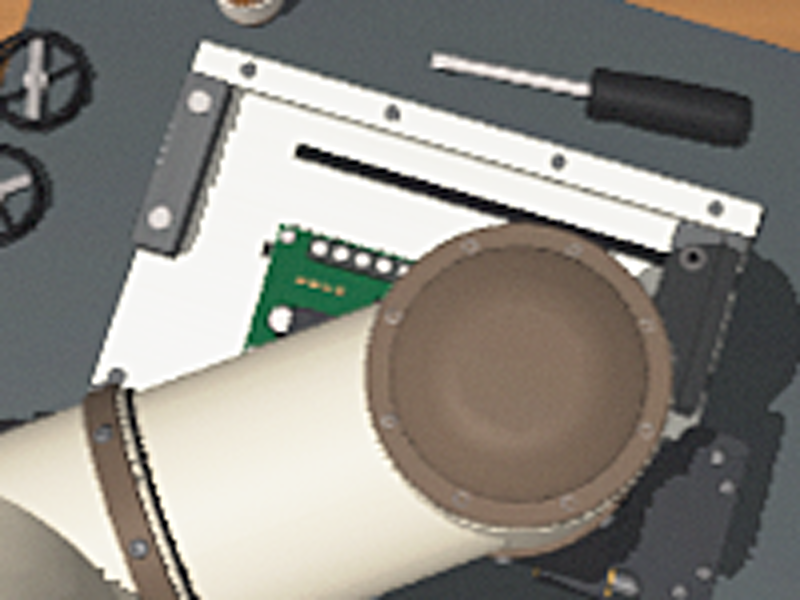

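```bash
python3 -m inch '[{"hand":0.45,"slide":[0.4,2.4,0],"yaw":0},{"hand":0.45,"slide":[1.1,5,0],"yaw":0},{"hand":0.45,"slide":[1.8,7.4,-0.4],"yaw":0},{"hand":0.45,"slide":[1.8,7.4,-0.4],"yaw":0},{"hand":0.45,"slide":[1.8,7.4,-0.4],"yaw":0}]'
python3 - <<'E'
from h import *
s=sense();print(s["tcp_pos"],s["wrist_force"],s["gripper_width"])
cv2.imwrite("pics/s3.png",cv2.resize(capture("scene")[200:350,200:440],None,fx=3.2,fy=3.2,interpolation=cv2.INTER_CUBIC))
E
```

```text
time_s: 2.95
tcp_pos: [0.4858, 0.089, 0.0869]
ee_rot: [[-0.963, 0.268, 0.001], [0.268, 0.963, 0.0], [-0.0, 0.001, -1.0]]
wrist_force: [-0.6, 0.4, -0.7]
gripper_width: 0.553
[0.48583738 0.08895412 0.08689745] [-0.5847204   0.37577054 -0.68536943] 0.5533860594220991
```

View pics/s3.png

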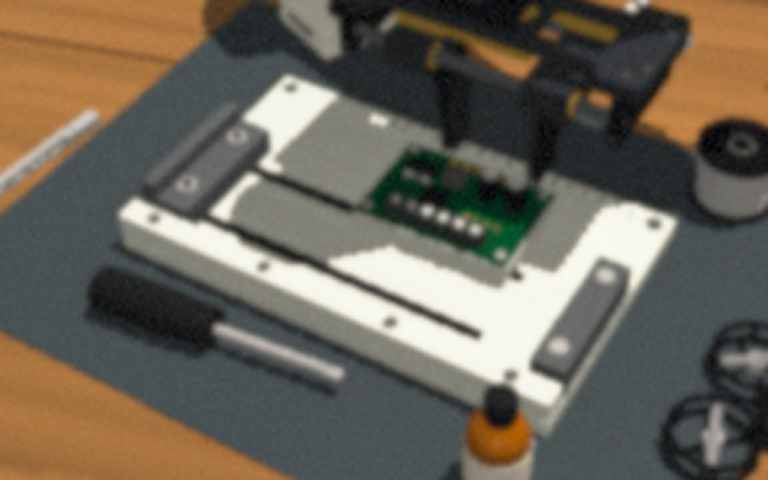

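```bash
python3 -m inch '[{"hand":0.45,"slide":[0.58,-0.16,0],"yaw":0},{"hand":0.45,"slide":[1.16,-0.32,0],"yaw":0},{"hand":0.45,"slide":[1.73,-0.48,0],"yaw":0},{"hand":0.45,"slide":[2.31,-0.64,0],"yaw":0},{"hand":0.45,"slide":[2.89,-0.81,0],"yaw":0},{"hand":0.45,"slide":[3.47,-0.97,0],"yaw":0},{"hand":0.45,"slide":[4.05,-1.13,0],"yaw":0},{"hand":0.45,"slide":[4.62,-1.29,0],"yaw":0},{"hand":0.45,"slide":[5.2,-1.45,0],"yaw":0},{"hand":0.45,"slide":[5.78,-1.61,0],"yaw":0}]'
python3 -m inch '[{"hand":0.45,"slide":[0.1,-0.03,0],"yaw":0},{"hand":0.45,"slide":[0.19,-0.05,0],"yaw":0},{"hand":0.45,"slide":[0.19,-0.05,0],"yaw":0}]'
python3 - <<'E'
from h import *
s=sense();print(s["tcp_pos"],s["wrist_force"],s["gripper_width"])
for n in("scene","top"): cv2.imwrite(f"pics/{n}4.png",capture(n))
im=cv2.imread("pics/scene4.png")
cv2.imwrite("pics/s4.png",cv2.resize(im[200:350,200:440],None,fx=3.2,fy=3.2,interpolation=cv2.INTER_CUBIC))
E
```

```text
time_s: 4.25
tcp_pos: [0.5442, 0.073, 0.0862]
ee_rot: [[-0.963, 0.268, 0.0], [0.268, 0.963, 0.0], [-0.0, 0.0, -1.0]]
wrist_force: [-0.5, 0.6, -0.4]
gripper_width: 0.546
time_s: 4.62
tcp_pos: [0.5458, 0.0727, 0.0863]
ee_rot: [[-0.964, 0.268, 0.0], [0.268, 0.964, 0.0], [-0.0, 0.0, -1.0]]
wrist_force: [-1.1, 0.6, -0.6]
gripper_width: 0.548
[0.54578074 0.07265207 0.08634843] [-1.07489685  0.58859565 -0.56429369] 0.548360501598994
```

View pics/s4.png

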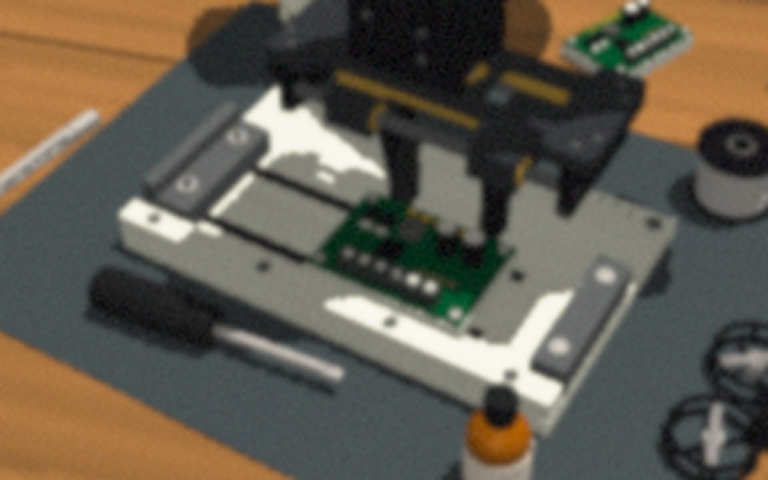

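The board is close to the fence, with its rear edge running from about (320,258) to (455,318) in the crop. From here I'll creep forward and watch the force.

```bash
python3 -m inch '[{"hand":0.45,"slide":[0.1,-0.03,0],"yaw":0},{"hand":0.45,"slide":[0.19,-0.05,0],"yaw":0},{"hand":0.45,"slide":[0.29,-0.08,0],"yaw":0},{"hand":0.45,"slide":[0.29,-0.08,0],"yaw":0}]'
python3 -m inch '[{"hand":0.45,"slide":[0.1,-0.03,0],"yaw":0},{"hand":0.45,"slide":[0.15,-0.04,0],"yaw":0},{"hand":0.45,"slide":[0.15,-0.04,0],"yaw":0}]'
python3 -m inch '[{"hand":0.45,"slide":[0.05,-0.015,0],"yaw":0},{"hand":0.45,"slide":[0.1,-0.03,0],"yaw":0},{"hand":0.45,"slide":[0.1,-0.03,0],"yaw":0}]'
```

```text
time_s: 5.22
tcp_pos: [0.5486, 0.0717, 0.0863]
ee_rot: [[-0.963, 0.268, -0.0], [0.268, 0.963, -0.0], [0.0, -0.0, -1.0]]
wrist_force: [-1.9, 0.7, 1.7]
gripper_width: 0.55
time_s: 5.6
tcp_pos: [0.5501, 0.0714, 0.0863]
ee_rot: [[-0.963, 0.268, -0.0], [0.268, 0.963, -0.0], [0.0, -0.0, -1.0]]
wrist_force: [-2.5, 0.9, 2.7]
gripper_width: 0.55
time_s: 5.98
tcp_pos: [0.5512, 0.0711, 0.0863]
ee_rot: [[-0.963, 0.268, 0.0], [0.268, 0.963, -0.0], [-0.0, 0.0, -1.0]]
wrist_force: [-3.2, 0.6, 1.6]
gripper_width: 0.55
```

```bash
for i in 1 ; do python3 -m inch '[{"hand":0.45,"slide":[0.05,-0.015,0],"yaw":0},{"hand":0.45,"slide":[0.1,-0.03,0],"yaw":0},{"hand":0.45,"slide":[0.1,-0.03,0],"yaw":0}]' ; done; sleep 0
python3 - <<'E'
from h import *
im=capture("top");cv2.imwrite("pics/top5.png",im)
s=sense();print(s["wrist_force"])
E
```

```text
time_s: 6.35
tcp_pos: [0.5515, 0.071, 0.0863]
ee_rot: [[-0.963, 0.268, -0.001], [0.268, 0.963, 0.0], [0.001, -0.0, -1.0]]
wrist_force: [-5.6, 2.3, 4.8]
gripper_width: 0.542
[-5.38011614  0.60832106  3.50079044]
```

```bash
python3 -m inch '[{"hand":0.45,"slide":[0.05,-0.015,0],"yaw":0},{"hand":0.45,"slide":[0.1,-0.03,0],"yaw":0},{"hand":0.45,"slide":[0.1,-0.03,0],"yaw":0}]'
```

```text
time_s: 6.78
tcp_pos: [0.5517, 0.071, 0.0862]
ee_rot: [[-0.963, 0.268, -0.003], [0.268, 0.963, 0.0], [0.003, -0.001, -1.0]]
wrist_force: [-7.8, 4.8, 6.0]
gripper_width: 0.552
```

The push has stalled on the fence at about 9 N. I'll nudge once more to square the board, then back off, lift, and turn 90° to go to the board's right end.

```bash
python3 -m inch '[{"hand":0.45,"slide":[0.1,-0.03,0],"yaw":0},{"hand":0.45,"slide":[0.1,-0.03,0],"yaw":0},{"hand":0.45,"slide":[0.1,-0.03,0],"yaw":0}]'
python3 -m inch '[{"hand":0.45,"slide":[-0.5,0.14,0],"yaw":0},{"hand":0.45,"slide":[-2,0.56,0],"yaw":0},{"hand":0.45,"slide":[-3,0.84,1],"yaw":0},{"hand":0.45,"slide":[-3,0.84,5],"yaw":0},{"hand":0.45,"slide":[-3,0.84,8],"yaw":0},{"hand":0.45,"slide":[-3,0.84,10],"yaw":0},{"hand":0.45,"slide":[-3,0.84,10],"yaw":0}]'
python3 -m inch '[{"hand":0.65,"slide":[0,-1,0],"yaw":0.18},{"hand":0.65,"slide":[1,-2,0],"yaw":0.36},{"hand":0.65,"slide":[2,-4,0],"yaw":0.54},{"hand":0.65,"slide":[3,-6,0],"yaw":0.72},{"hand":0.65,"slide":[4,-7,0],"yaw":0.9},{"hand":0.65,"slide":[5,-8.6,0],"yaw":1.08},{"hand":0.65,"slide":[5,-8.6,0],"yaw":1.26},{"hand":0.65,"slide":[5,-8.6,0],"yaw":1.44},{"hand":0.65,"slide":[5,-8.6,0],"yaw":1.571},{"hand":0.65,"slide":[5,-8.6,0],"yaw":1.571}]'
python3 - <<'E'
from h import *
import pickle
s=sense();print(s["tcp_pos"],s["ee_rot"],s["wrist_force"],s["gripper_width"],s["joints"]);pickle.dump(s,open("s6.pkl","wb"))
cv2.imwrite("pics/w6.png",capture("wrist"))
E
```

```text
time_s: 7.15
tcp_pos: [0.5518, 0.0709, 0.0862]
ee_rot: [[-0.963, 0.268, -0.005], [0.268, 0.963, 0.0], [0.005, -0.001, -1.0]]
wrist_force: [-11.5, 7.1, 8.5]
gripper_width: 0.554
time_s: 8.02
tcp_pos: [0.5247, 0.0791, 0.1885]
ee_rot: [[-0.964, 0.267, 0.005], [0.267, 0.964, 0.002], [-0.004, 0.003, -1.0]]
wrist_force: [0.4, -0.1, -0.2]
gripper_width: 0.548
time_s: 9.28
tcp_pos: [0.5735, -0.0074, 0.1852]
ee_rot: [[-0.269, -0.963, -0.002], [-0.963, 0.269, -0.0], [0.001, 0.002, -1.0]]
wrist_force: [-1.1, 0.2, -0.5]
gripper_width: 0.352
[ 0.57347286 -0.00743413  0.18516864] [[-2.69377636e-01 -9.63032761e-01 -1.89485668e-03]
 [-9.63034275e-01  2.69378694e-01 -3.22673961e-04]
 [ 8.21179615e-04  1.73789078e-03 -9.99998153e-01]] [-1.11271607  0.24009649 -0.5042641 ] 0.3520485786189051 [ 1.54309778e+01  2.27821650e+01 -1.51801939e+01 -1.40147350e-02
 -5.21472148e+01 -3.10496495e+01]
```

View pics/w6.png

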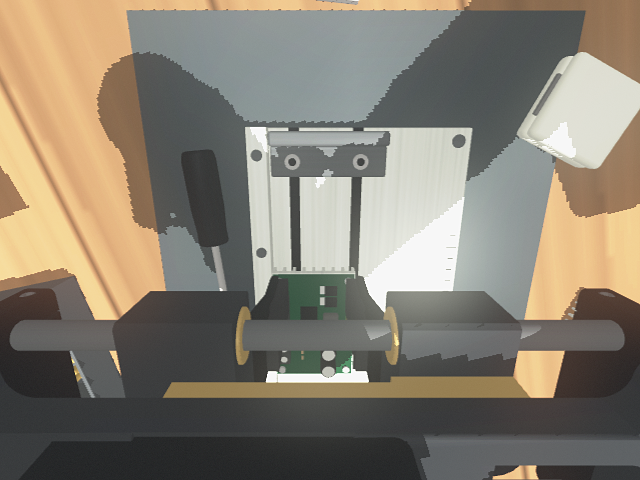

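The wrist view shows the near end of the board at row 271, columns 272 to 356, next to the fence at column 272. The fingers are above the end of the board, and the jaw is at row 175.

Run:
```python
from h import *
import pickle
s=pickle.load(open("s6.pkl","rb"))
x=np.array([.9634,-.268]);y=np.array([.268,.9634])
P=onz("wrist",[[285,272],[317,271],[354,270],[300,177],[380,177],[285,130],[385,130]],[.026,.026,.026,.030,.030,.04,.04],s)[:,:2]*1000
print(np.c_[P@x-530,P@y-206.9]); t=s["tcp_pos"][:2]*1000; print(t@x-530,t@y-206.9)
```

```text
[[  48.98317013  -37.52751213]
 [  23.10813173  -38.3430772 ]
 [  -6.76460864  -39.1493965 ]
 [  35.47175665 -113.74268611]
 [ -23.10612039 -113.65172587]
 [  44.62996134 -146.11009468]
 [ -22.94901861 -146.01811471]]
24.476101849488032 -60.37131107763875
```

```bash
python3 -m inch '[{"hand":0.65,"slide":[0,0,-5],"yaw":0},{"hand":0.65,"slide":[0,0,-8],"yaw":0},{"hand":0.65,"slide":[0,0,-9.8],"yaw":0},{"hand":0.65,"slide":[0,0,-9.8],"yaw":0},{"hand":0.65,"slide":[0,0,-9.8],"yaw":0}]'
python3 -m inch '[{"hand":0.65,"slide":[0.13,0.48,0],"yaw":0},{"hand":0.65,"slide":[0.27,0.96,0],"yaw":0},{"hand":0.65,"slide":[0.4,1.44,0],"yaw":0},{"hand":0.65,"slide":[0.53,1.92,0],"yaw":0},{"hand":0.65,"slide":[0.67,2.4,0],"yaw":0},{"hand":0.65,"slide":[0.8,2.89,0],"yaw":0},{"hand":0.65,"slide":[0.94,3.37,0],"yaw":0},{"hand":0.65,"slide":[1.07,3.85,0],"yaw":0},{"hand":0.65,"slide":[1.2,4.33,0],"yaw":0},{"hand":0.65,"slide":[1.25,4.5,0],"yaw":0}]'
python3 -m inch '[{"hand":0.65,"slide":[0.03,0.1,0],"yaw":0},{"hand":0.65,"slide":[0.05,0.2,0],"yaw":0},{"hand":0.65,"slide":[0.05,0.2,0],"yaw":0}]'
```

```text
time_s: 9.95
tcp_pos: [0.5746, -0.0073, 0.0889]
ee_rot: [[-0.268, -0.963, 0.001], [-0.963, 0.268, 0.0], [-0.0, -0.001, -1.0]]
wrist_force: [0.5, -0.0, 0.4]
gripper_width: 0.349
time_s: 11.2
tcp_pos: [0.5867, 0.038, 0.0882]
ee_rot: [[-0.267, -0.964, -0.0], [-0.964, 0.267, -0.0], [0.0, 0.0, -1.0]]
wrist_force: [-0.4, -3.3, 2.3]
gripper_width: 0.354
time_s: 11.58
tcp_pos: [0.5871, 0.0397, 0.0882]
ee_rot: [[-0.268, -0.963, 0.0], [-0.963, 0.268, 0.0], [-0.0, -0.0, -1.0]]
wrist_force: [0.0, -2.6, 1.0]
gripper_width: 0.347
```

```bash
python3 -m inch '[{"hand":0.65,"slide":[0.03,0.1,0],"yaw":0},{"hand":0.65,"slide":[0.06,0.2,0],"yaw":0},{"hand":0.65,"slide":[0.08,0.3,0],"yaw":0},{"hand":0.65,"slide":[0.08,0.3,0],"yaw":0}]'
python3 -m inch '[{"hand":0.65,"slide":[0.03,0.1,0],"yaw":0},{"hand":0.65,"slide":[0.03,0.1,0],"yaw":0},{"hand":0.65,"slide":[0.03,0.1,0],"yaw":0}]'
python3 -m inch '[{"hand":0.65,"slide":[0.03,0.1,0],"yaw":0},{"hand":0.65,"slide":[0.03,0.1,0],"yaw":0},{"hand":0.65,"slide":[0.03,0.1,0],"yaw":0}]'
```

```text
time_s: 12.08
tcp_pos: [0.588, 0.0428, 0.0882]
ee_rot: [[-0.268, -0.964, 0.0], [-0.964, 0.268, 0.0], [-0.0, -0.0, -1.0]]
wrist_force: [-0.4, -1.3, 1.1]
gripper_width: 0.352
time_s: 12.45
tcp_pos: [0.5882, 0.0438, 0.0882]
ee_rot: [[-0.268, -0.964, 0.0], [-0.964, 0.268, 0.0], [-0.0, -0.0, -1.0]]
wrist_force: [-1.0, -2.2, 1.5]
gripper_width: 0.346
time_s: 12.82
tcp_pos: [0.5884, 0.0444, 0.0882]
ee_rot: [[-0.268, -0.963, -0.0], [-0.963, 0.268, -0.0], [0.0, 0.0, -1.0]]
wrist_force: [-0.5, -3.6, 2.4]
gripper_width: 0.351
```

```bash
python3 -m inch '[{"hand":0.65,"slide":[0.03,0.1,0],"yaw":0},{"hand":0.65,"slide":[0.03,0.1,0],"yaw":0},{"hand":0.65,"slide":[0.03,0.1,0],"yaw":0}]'
python3 -m inch '[{"hand":0.65,"slide":[0.03,0.1,0],"yaw":0},{"hand":0.65,"slide":[0.03,0.1,0],"yaw":0},{"hand":0.65,"slide":[0.03,0.1,0],"yaw":0}]'
```

```text
time_s: 13.2
tcp_pos: [0.5884, 0.0447, 0.0882]
ee_rot: [[-0.268, -0.963, -0.001], [-0.963, 0.268, -0.001], [0.002, 0.001, -1.0]]
wrist_force: [-0.9, -6.5, 3.2]
gripper_width: 0.352
time_s: 13.58
tcp_pos: [0.5885, 0.0448, 0.0882]
ee_rot: [[-0.268, -0.963, -0.002], [-0.963, 0.268, -0.002], [0.003, 0.002, -1.0]]
wrist_force: [-0.7, -10.3, 2.8]
gripper_width: 0.35
```

Seated against the fixed jaw: the push stalled at 10 N. Now I'll back off and go round to the outer side of the movable jaw.

```bash
python3 -m inch '[{"hand":0.65,"slide":[-0.13,-0.48,0],"yaw":0},{"hand":0.65,"slide":[-0.54,-1.9,0],"yaw":0},{"hand":0.65,"slide":[-0.6,-2.1,4],"yaw":0},{"hand":0.65,"slide":[-0.6,-2.1,9],"yaw":0},{"hand":0.65,"slide":[-3,-6,10],"yaw":0},{"hand":0.65,"slide":[-5.4,-11,10],"yaw":0},{"hand":0.65,"slide":[-5.4,-15.7,10],"yaw":0},{"hand":0.65,"slide":[-5.4,-15.7,10],"yaw":0},{"hand":0.65,"slide":[-5.4,-15.7,10],"yaw":0}]'
python3 - <<'E'
from h import *
import pickle
s=sense();print(s["tcp_pos"],s["ee_rot"][:2,1],s["wrist_force"]);pickle.dump(s,open("s7.pkl","wb"))
t=capture("top");cv2.imwrite("pics/top7.png",t)
cv2.imwrite("pics/t7.png",cv2.resize(t[170:320,200:400],None,fx=4,fy=4,interpolation=cv2.INTER_CUBIC))
E
```

```text
time_s: 14.7
tcp_pos: [0.5351, -0.1104, 0.1882]
ee_rot: [[-0.268, -0.963, 0.0], [-0.963, 0.268, 0.0], [-0.001, -0.0, -1.0]]
wrist_force: [0.2, 1.0, -0.1]
gripper_width: 0.349
[ 0.53508998 -0.11041558  0.18819827] [-0.96333172  0.26831306] [ 0.22431417  0.9750307  -0.07714462]
```

View pics/t7.png

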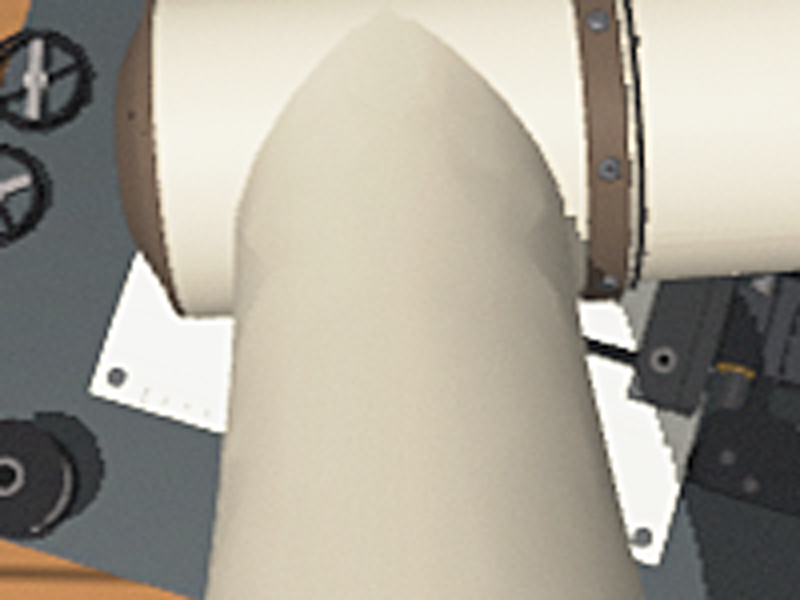

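The arm hides the board in this top view, but the gripper is clear of the jaw on its outer side, near (735,370). I'll go down and push.

```bash
python3 -m inch '[{"hand":0.65,"slide":[0,0,-5],"yaw":0},{"hand":0.65,"slide":[0,0,-8],"yaw":0},{"hand":0.65,"slide":[0,0,-9.8],"yaw":0},{"hand":0.65,"slide":[0,0,-9.8],"yaw":0},{"hand":0.65,"slide":[0,0,-9.8],"yaw":0}]'
python3 -m inch '[{"hand":0.65,"slide":[0.16,0.58,0],"yaw":0},{"hand":0.65,"slide":[0.32,1.16,0],"yaw":0},{"hand":0.65,"slide":[0.48,1.73,0],"yaw":0},{"hand":0.65,"slide":[0.64,2.31,0],"yaw":0},{"hand":0.65,"slide":[0.8,2.89,0],"yaw":0},{"hand":0.65,"slide":[0.96,3.47,0],"yaw":0},{"hand":0.65,"slide":[1.13,4.05,0],"yaw":0},{"hand":0.65,"slide":[1.29,4.62,0],"yaw":0},{"hand":0.65,"slide":[1.45,5.2,0],"yaw":0},{"hand":0.65,"slide":[1.61,5.78,0],"yaw":0}]'
```

```text
time_s: 15.38
tcp_pos: [0.5359, -0.1097, 0.091]
ee_rot: [[-0.266, -0.964, 0.001], [-0.964, 0.266, -0.0], [-0.0, -0.001, -1.0]]
wrist_force: [0.6, -0.4, 0.2]
gripper_width: 0.348
time_s: 16.62
tcp_pos: [0.5514, -0.0522, 0.0903]
ee_rot: [[-0.268, -0.964, 0.0], [-0.964, 0.268, 0.0], [-0.0, -0.0, -1.0]]
wrist_force: [0.3, -5.4, 3.8]
gripper_width: 0.353
```

```bash
python3 -m inch '[{"hand":0.65,"slide":[0.16,0.58,0],"yaw":0},{"hand":0.65,"slide":[0.32,1.16,0],"yaw":0},{"hand":0.65,"slide":[0.48,1.73,0],"yaw":0},{"hand":0.65,"slide":[0.64,2.31,0],"yaw":0},{"hand":0.65,"slide":[0.8,2.89,0],"yaw":0},{"hand":0.65,"slide":[0.96,3.47,0],"yaw":0},{"hand":0.65,"slide":[1.13,4.05,0],"yaw":0},{"hand":0.65,"slide":[1.29,4.62,0],"yaw":0},{"hand":0.65,"slide":[1.45,5.2,0],"yaw":0},{"hand":0.65,"slide":[1.61,5.78,0],"yaw":0}]'
python3 -m inch '[{"hand":0.65,"slide":[0.05,0.19,0],"yaw":0},{"hand":0.65,"slide":[0.11,0.39,0],"yaw":0},{"hand":0.65,"slide":[0.16,0.58,0],"yaw":0},{"hand":0.65,"slide":[0.19,0.67,0],"yaw":0},{"hand":0.65,"slide":[0.19,0.67,0],"yaw":0}]'
```

```text
time_s: 17.88
tcp_pos: [0.5675, 0.0056, 0.0903]
ee_rot: [[-0.268, -0.964, 0.0], [-0.964, 0.268, -0.0], [-0.0, -0.0, -1.0]]
wrist_force: [2.0, -5.7, 2.0]
gripper_width: 0.351
time_s: 18.5
tcp_pos: [0.569, 0.012, 0.0901]
ee_rot: [[-0.268, -0.963, -0.0], [-0.963, 0.268, 0.0], [0.0, 0.0, -1.0]]
wrist_force: [-0.0, -3.4, 2.6]
gripper_width: 0.35
```

```bash
python3 -m inch '[{"hand":0.65,"slide":[0.03,0.1,0],"yaw":0},{"hand":0.65,"slide":[0.06,0.2,0],"yaw":0},{"hand":0.65,"slide":[0.08,0.3,0],"yaw":0},{"hand":0.65,"slide":[0.08,0.3,0],"yaw":0}]'
python3 -m inch '[{"hand":0.65,"slide":[0.03,0.1,0],"yaw":0},{"hand":0.65,"slide":[0.03,0.1,0],"yaw":0},{"hand":0.65,"slide":[0.03,0.1,0],"yaw":0}]'
python3 -m inch '[{"hand":0.65,"slide":[0.03,0.1,0],"yaw":0},{"hand":0.65,"slide":[0.03,0.1,0],"yaw":0},{"hand":0.65,"slide":[0.03,0.1,0],"yaw":0}]'
```

```text
time_s: 19.0
tcp_pos: [0.5699, 0.015, 0.0902]
ee_rot: [[-0.268, -0.963, -0.0], [-0.963, 0.268, 0.0], [0.0, 0.0, -1.0]]
wrist_force: [-0.5, -3.3, 2.1]
gripper_width: 0.347
time_s: 19.38
tcp_pos: [0.5702, 0.016, 0.0902]
ee_rot: [[-0.268, -0.963, -0.0], [-0.963, 0.268, 0.0], [0.0, 0.0, -1.0]]
wrist_force: [-0.7, -3.4, 0.9]
gripper_width: 0.354
time_s: 19.75
tcp_pos: [0.5703, 0.0164, 0.0902]
ee_rot: [[-0.268, -0.963, -0.001], [-0.963, 0.268, -0.001], [0.001, 0.001, -1.0]]
wrist_force: [0.2, -5.7, -0.0]
gripper_width: 0.349
```

```bash
python3 -m inch '[{"hand":0.65,"slide":[0.03,0.1,0],"yaw":0},{"hand":0.65,"slide":[0.03,0.1,0],"yaw":0},{"hand":0.65,"slide":[0.03,0.1,0],"yaw":0}]'
python3 -m inch '[{"hand":0.65,"slide":[0.03,0.1,0],"yaw":0},{"hand":0.65,"slide":[0.03,0.1,0],"yaw":0},{"hand":0.65,"slide":[0.03,0.1,0],"yaw":0}]'
```

```text
time_s: 20.12
tcp_pos: [0.5703, 0.0165, 0.0902]
ee_rot: [[-0.268, -0.963, -0.002], [-0.963, 0.268, -0.002], [0.002, 0.002, -1.0]]
wrist_force: [-0.1, -9.3, 0.9]
gripper_width: 0.351
time_s: 20.5
tcp_pos: [0.5704, 0.0167, 0.0902]
ee_rot: [[-0.268, -0.963, -0.003], [-0.963, 0.268, -0.003], [0.004, 0.002, -1.0]]
wrist_force: [0.6, -13.3, 1.9]
gripper_width: 0.349
```

```bash
python3 -m inch '[{"hand":0.65,"slide":[-0.13,-0.48,0],"yaw":0},{"hand":0.65,"slide":[-0.54,-1.9,0],"yaw":0},{"hand":0.65,"slide":[-0.8,-2.9,4],"yaw":0},{"hand":0.65,"slide":[-0.8,-2.9,10],"yaw":0},{"hand":0.65,"slide":[-4,-8,15],"yaw":0},{"hand":0.65,"slide":[-8,-14,20],"yaw":0},{"hand":0.65,"slide":[-12,-20,20],"yaw":0},{"hand":0.65,"slide":[-16,-26,20],"yaw":0},{"hand":0.65,"slide":[-16,-32,20],"yaw":0},{"hand":0.65,"slide":[-16,-36,20],"yaw":0}]'
python3 - <<'E'
from h import *
t=np.mean([capture("top") for _ in range(4)],0).astype(np.uint8);cv2.imwrite("pics/top8.png",t)
s=np.mean([capture("scene") for _ in range(4)],0).astype(np.uint8);cv2.imwrite("pics/scene8.png",s)
a=cv2.resize(t[175:265,230:350],None,fx=5,fy=5,interpolation=cv2.INTER_CUBIC)
b=cv2.resize(s[230:330,300:420],None,fx=5,fy=5,interpolation=cv2.INTER_CUBIC)[:450]
cv2.imwrite("pics/c8.png",cv2.resize(np.hstack([a,b]),(800,300)))
cv2.imwrite("pics/a8.png",a)
E
```

```text
time_s: 21.75
tcp_pos: [0.4137, -0.319, 0.2906]
ee_rot: [[-0.267, -0.964, 0.003], [-0.964, 0.267, -0.0], [-0.001, -0.003, -1.0]]
wrist_force: [1.3, 0.1, -0.6]
gripper_width: 0.352
```

View pics/a8.png

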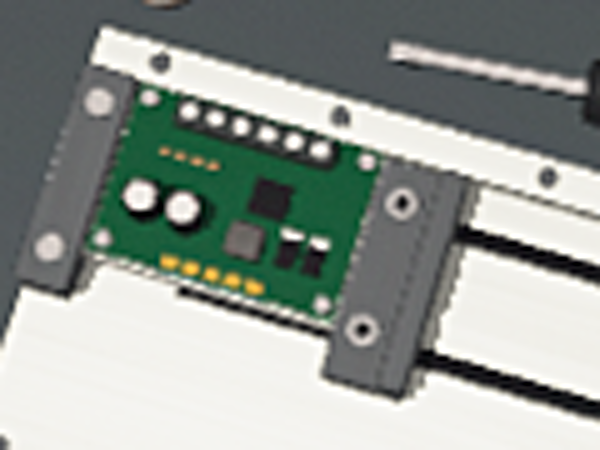

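The board sits in the corner with its rear edge along the fence and the movable jaw against its right end. I'll check this numerically.

Run:
```python
from loc import *
im=cv2.imread("pics/top8.png");hsv=cv2.cvtColor(im,cv2.COLOR_BGR2HSV)
g=cv2.inRange(hsv,(45,90,30),(95,255,255)); r=np.zeros_like(g); r[175:265,230:350]=255; g&=r
g=cv2.morphologyEx(g,cv2.MORPH_CLOSE,np.ones((15,15)))
c,p,R=fit(g,"top",.028); print("board",R)
x=np.array([.9634,-.268]);y=np.array([.268,.9634])
q=np.array(R[0]);print("fixture xy",q@x-530,q@y-206.4)
# fence inner edge / front PCB edge / fence outer edge, crop pixel coords
k=lambda L:np.array(L)/5+[230,175]
for n,L,z in (("fence outer top",[[110,28],[595,163]],.026),("fence inner",[[135,80],[590,212]],.026),("pcb rear",[[140,84],[378,157]],.028),("pcb front",[[95,250],[330,318]],.028),("movable inner",[[383,160],[332,338]],.030),("fixed inner",[[133,80],[90,252]],.034)):
    P=onz("top",k(L),z)[:,:2]*1000; print(n,np.c_[P@x-530,P@y-206.4].round(1).tolist())
o=cv2.imread("pics/top0.png"); d=cv2.absdiff(o,im).max(2)
for n,(u,v) in dict(spool=(203,290),case=(358,355),flux=(262,163),driver=(347,192),drone=(188,200),tw=(435,248)).items(): print(n,(d[v-25:v+25,u-25:u+25]>60).sum())
print(sense()["time_s"])
```

```text
board ((606.8435668945312, 101.47956848144531), (94.1120376586914, 64.9581527709961), 74.42244720458984)
fixture xy 27.43656799316409 53.99949220275877
fence outer top [[76.2, 117.4], [79.1, -69.6]]
fence inner [[59.9, 102.3], [60.7, -72.9]]
pcb rear [[58.4, 99.6], [57.5, 7.4]]
pcb front [[-6.1, 95.8], [-5.2, 6.3]]
movable inner [[56.4, 5.1], [-12.4, 3.3]]
fixed inner [[57.6, 101.4], [-8.4, 96.2]]
spool 0
case 118
flux 0
driver 22
drone 0
tw 0
22.15
```

```bash
python3 -c "
from station import finish_job;print(finish_job())"
```

```text
the job is handed in; nothing more can be done
None
```

I pushed the board against the rear fence, then along it to the fixed jaw, and slid the movable jaw up against its other end. The job is handed in; it reports no verdict. The arm was clear of everything at hand-in, at about 22 s of the 54 s allowed.

**Forces:** Each push ended in a firm stop with the commanded position still moving forward. Horizontal wrist force peaked at about 13.5 N on the fence push, 10 N at the fixed jaw and 13 N on the movable jaw. That is well under the 35 N limit on the board.

**Last checks, from the top camera:**

| Quantity | Measured | Target |
|---|---|---|
| Board angle to the fixture | within about 0.001 rad | below 0.03 rad |
| Board x in the fixture | 27.4 mm | 23.5 to 28.5 mm |
| Board y in the fixture | 54.0 mm | 49.5 to 54.5 mm |
| Movable jaw inner face, fixture y | 3.3 to 5.1 mm | 1.5 to 6.5 mm |

- **Position margin:** The board reads 1.4 to 2 mm past its nominal seat, which is about the camera calibration error, so y is only 0.5 mm inside its limit on camera evidence alone. The stalled finger positions agree with full seating at the fence and both jaws. I set the fixture's position partly from the fence and fixed-jaw stalls, so the movable jaw's stall is the more independent check.
- **Bystanders:** Comparing pictures from the start and end showed no change at the spool, bottle, drone or tweezers. There were differing pixels at the case (118) and screwdriver (22). I put these down to the arm's shadow, because the planned path kept well clear of both, but I did not check further.

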